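# Dial the combination of the large sample lock box

### The job

Dial the combination on the larger of the two grey lock boxes, whose scale counts clockwise from 0 (the long thick mark on the hinge side, away from the robot) through twelve marks, 0 to 11. Turn its dial right (clockwise from above) until the pointer is at mark 2 and pause a moment, then turn it left, back past 0, to mark 11, and let go, never running on to the next mark beyond. Leave the smaller box's dial and the white bottle alone.

Things in the scene. Friction and masses are not known exactly. Their poses are not given: they have to be found in the camera images.
- dial (a joint): Dial of the LARGE lock box (grey steel, 160 x 190 mm, lid 110 mm high, fixed). 0 = pointer at the long 0 mark; positive = turned right (clockwise from above). Twelve marks, 30 degrees apart: mark 2 is +1.047, mark 11 is -0.524. Starts from -0.2 to +0.4. Light even friction (0.06 N m), no detents, stays where left; stops only at +-2.8.
- dial_grip (a point): On the upright axis of the large box's dial (mid-lid), 33 mm above the lid: grip here from above. Black dial: disc 72 mm across, top 23.5 mm below this point; upright grip bar on it 48 long, 16 wide, its top 8.5 mm above this point. Turns with the dial: x along the bar to the pointer end (white line), y across its width, z up. Fixed metal scale plate round it, 104 mm across.
- small_dial_pointer (a point): The pointer end (34 mm out from the axis) of a like dial of the same size on the SMALL lock box (115 x 130 mm, lid 80 mm high, fixed to the bench). Bystander: must not be turned.
- reagent_bottle: Loose white bottle with a ribbed screw cap, 43 mm diameter, 81 mm tall, standing behind the boxes; origin at the centre of its base. Bystander: leave it standing.

How it is judged:
By the outcome, as a careful person would: the job done as asked, in the order asked, and still so for the second after the job is handed in, with the robot touching nothing.
It also fails if it takes over 38 s, if anything falls off the work surface, if the arm or the gripper's body presses on something with over 40 N, if the wrist force passes 120 N, or if a joint passes its speed limit or range.

### The arm

A 6-joint arm with a two-finger parallel gripper is mounted at the origin on a cart in front of the work surface, level with it; the furniture and walls round the work are solid. World frame = base frame: x ahead of the robot, y to its left, z up, the work surface at z = 0. Lengths are in m, angles in rad, forces in N, time in s.
With the tool pointing down it reaches from about 0.425 to 0.95 m from the base axis. Payload 3.5 kg.
Tool frame: the origin (TCP) lies between the finger pads; the fingertips stand 14 mm ahead of it and the grasp point (between the pads) lies 5 mm behind it; z points along the fingers, y is the line along which they close (so a half turn about z gives the same grasp; the last joint's range is limited). The gripper opens to 85 mm and grips with 20 to 120 N. Pads are 22 mm wide; open, the fingers measure 114 mm over their backs; the gripper's body (76 mm by 85 mm) begins 54 mm behind the grasp point. The pads swing forward as they close: fully open they stand 13 mm farther back than shut.
Start: joints at [1.045, 0.286, 1.577, -0, 1.279, -0.15], TCP at [0.248, 0.628, 0.245] pointing down, gripper open.
Joint ranges: [-2.77, 2.77], [-0.9, 2.22], [0.21, 2.48], [-1.53, 4.67], [0.24, 2.81], [-2.84, 2.84]. Speed limits (rad/s): [2.79, 2.79, 3.14, 3.14, 3.14, 3.14].

### API

Orientations are given as a unit quaternion [x, y, z, w].
In Python, from plant import * gives the robot as it stands.
- The arm moves only by the tool step_arm, never from a script. Its argument "commands" is a list of rows, each an object of numbers: "gripper": the gripper's target within -1 to 1 (shut at 1, half-way at 0, fully open at -1); "x", "y", "z": the shift along the tool's x, y, z in mm; "spin": the turn about the tool's z in degrees. A call has exactly 10 rows; each row shifts and turns the commanded pose from where the row before left it, along the tool's axes as they then stand; what a row does not reach is not made up. A row lasts 1/10 s, in which the tool goes at most 50 mm and 8.59 degrees, less where a joint would pass 70% of its speed; a pose out of reach is approached as far as the arm can. A call with a gripper value outside its range is refused whole. The fingers move at their own pace and stop on an object; "force" is the grip in N (left out, the last holds). Time passes only in rows, so rows that do not move let the fingers close, or fill a call up. It gives the time, the measured TCP pose, the force, the opening and the grip force at its end, in the units of the state.
- get_state(): the state, without advancing time (a new reading comes with each control period).
- read_camera(name): name is "scene" or "side" or "wrist"; returns a dict with "color" (400x640x3 uint8, red, green, blue), "z_map" (400x640 float32, m along the optical axis (not along the pixel's ray), 0 where there is no reading), "fx", "fy", "cx", "cy" (pixels), "eye" and "attitude" of the camera in the world; the wrist camera has in their place "mount" (4x4, takes a point from camera to tool coordinates, whose origin is the TCP and whose axes are the flange's). Camera axes: x right, y up, looking along -z (the intrinsics and any distortion apply to the point x, -y, -z); pixel columns grow to the right and rows downward; lengths in m; the calibration is good to about 2 mm. A picture is of the moment at which its call begins: read the wrist's pose just before it.
- sign_off(): hands the job in; it is judged then, once.
The state is a dict: "time": time; "qpos": joint angles; "dq": joint speeds; "joint_efforts": joint torques, N m; "eef_pos": TCP position; "tcp_rot": TCP orientation; "contact_force": force on the tool from outside, world axes, zero at the start; "wrist_torque": the same for the moment, N m; "opening": opening from 0.0 (shut) to 1.0 (fully open); "finger_force": force on a finger pad.
Only numpy, scipy, OpenCV 4.12 (cv2) and the standard library are available. Lean on these libraries where they do the work, as an engineer would, in place of code of your own. Each camera call takes 0.05 s, during which the arm holds its last target. There are 200 camera calls.

## Working session

There is one attempt and no reset: what is moved stays moved. The work goes in short steps, Python scripts to look and compute and a tool call to move; the robot and the scene stay as the last step left them, time stands still between calls to the robot, and variables do not carry over. Pictures are saved under pics/ and viewed, at most 10 in all, crops included, and the job is handed in when it is done.

Besides the shell and the picture viewer there is one more tool, called by a JSON object that holds its "api" and its "payload", one argument or row to a line. step_arm: Moves the arm, as the interface text tells. Its arguments: {"type":"object","properties":{"commands":{"type":"array"},"force":{"type":"number"}},"required":["commands"]}

```bash
mkdir -p pics; cat > h.py <<'E'
from plant import *
import numpy as np, cv2
from scipy.spatial.transform import Rotation as R
def cam(n):
    s=get_state(); c=read_camera(n)
    if 'mount' in c:
        T=np.eye(4);T[:3,:3]=R.from_quat(s['tcp_rot']).as_matrix();T[:3,3]=s['eef_pos'];M=T@np.array(c['mount'])
        c['Rm'],c['e']=M[:3,:3],M[:3,3]
    else:
        a=np.array(c['attitude']);c['Rm']=a if a.shape==(3,3) else R.from_quat(a).as_matrix();c['e']=np.array(c['eye'])
    return c
def ray(c,u,v): return c['Rm']@np.array([(u-c['cx'])/c['fx'],-(v-c['cy'])/c['fy'],-1.])
def onz(c,u,v,z):
    d=ray(c,u,v);return c['e']+d*(z-c['e'][2])/d[2]
def cloud(c):
    v,u=np.mgrid[:400,:640];Z=c['z_map']
    P=np.stack([(u-c['cx'])/c['fx']*Z,-(v-c['cy'])/c['fy']*Z,-Z],-1)@c['Rm'].T+c['e'];P[Z==0]=np.nan
    return P
E
python3 - <<'E'
from h import *
ims=[]
for n in('scene','side'):
    c=cam(n);ims.append(c['color']);print(n,c['e'],{k:v for k,v in c.items() if k not in('color','z_map')})
    np.savez(n+'.npz',P=cloud(c),col=c['color'])
    cv2.imwrite(f'pics/{n}.png',c['color'][...,::-1])
print(get_state())
E
```

```text
scene [ 0.01636328 -0.23647497  0.58307317] {'fx': 507.4127475449834, 'fy': 507.4127475449834, 'cx': 320.8405178468599, 'cy': 201.3218695389535, 'eye': array([ 0.01636328, -0.23647497,  0.58307317]), 'attitude': array([ 0.42501187, -0.21092   , -0.40878842,  0.77959585]), 'Rm': array([[ 0.57680957,  0.45809251, -0.67634457],
       [-0.81666651,  0.30451388, -0.49023168],
       [-0.01861515,  0.83511829,  0.54975533]]), 'e': array([ 0.01636328, -0.23647497,  0.58307317])}
side [0.36820457 0.91852691 0.43752873] {'fx': 395.85610098711413, 'fy': 395.85610098711413, 'cx': 320.12552856312504, 'cy': 199.10553826597553, 'eye': array([0.36820457, 0.91852691, 0.43752873]), 'attitude': array([-0.09104705,  0.54342663,  0.82573125, -0.12068904]), 'Rm': array([[-0.95428918,  0.10035865, -0.28153207],
       [-0.29826821, -0.38024331,  0.87547193],
       [-0.0191895 ,  0.91942546,  0.39279587]]), 'e': array([0.36820457, 0.91852691, 0.43752873])}
{'time': 0.1, 'qpos': array([ 1.04501664e+00,  2.87122952e-01,  1.57802278e+00,  1.63179908e-05,
        1.27861451e+00, -1.50017708e-01]), 'dq': array([ 0.00063934, -0.0020012 , -0.00321645, -0.00050505, -0.00065567,
       -0.00056705]), 'joint_efforts': array([ 9.34452219e-04, -4.07294333e+01, -2.93699044e+01, -1.24720959e-04,
        3.34035933e-03, -3.05124885e-06]), 'eef_pos': array([0.24740676, 0.62741929, 0.24405912]), 'tcp_rot': array([ 1.86779801e-01,  9.82401207e-01, -1.01991930e-03, -3.66652307e-04]), 'contact_force': array([-1.15797731, -0.0951736 , -0.43044575]), 'wrist_torque': array([ 0.01340794, -0.03377803, -0.03607978]), 'finger_force': 0.0, 'opening': 0.9987801754924539}
```

View pics/scene.png

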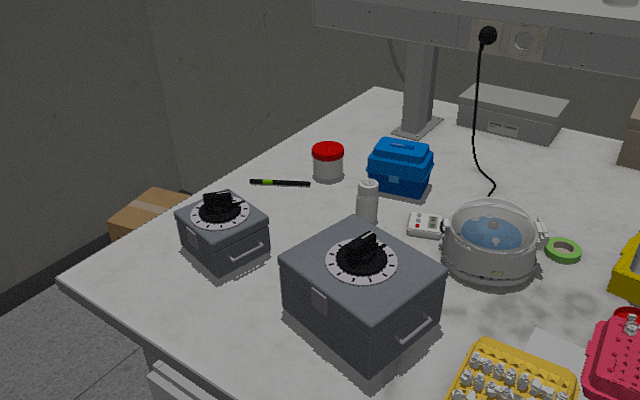

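View pics/side.png

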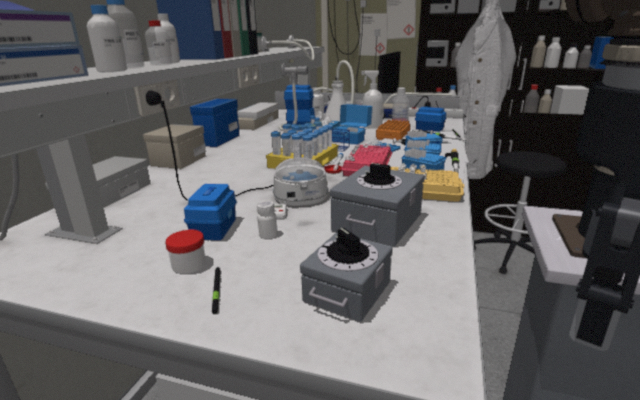

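Scene view: large dial at about (362,258), small dial at (219,211), bottle at (367,200). In the side view the large dial is at about (380,178) and the small one at (347,248).

```bash
python3 - <<'E'
from h import *
c=cam('scene');P=cloud(c)
for name,(u,v,z,r) in {'large':(362,258,.112,50),'small':(219,211,.082,40)}.items():
    hsv=cv2.cvtColor(c['color'],cv2.COLOR_RGB2HSV)
    m=((hsv[...,2]>150)&(np.abs(P[...,2]-z)<.012)).astype(np.uint8)
    y,x=np.nonzero(m);k=np.hypot(x-u,y-v)<r
    q=np.array([onz(c,a,b,z)[:2] for a,b in zip(x[k],y[k])]).astype(np.float32)
    (cx,cy),rr=cv2.minEnclosingCircle(q);print(name,cx,cy,rr,len(q))
    k=(np.hypot(P[...,0]-cx,P[...,1]-cy)<.03)&(P[...,2]>z+.02)
    print('bar',np.nanmax(P[k][:,2]),P[k][:,:2].mean(0),cv2.minAreaRect(P[k][:,:2].astype(np.float32)))
print('bottle',P[195,367],'lid',P[225,350])
T=get_state();print(R.from_quat(T['tcp_rot']).as_matrix())
c=cam('wrist');print(c['mount'])
E
```

```text
large 0.5034909248352051 0.047618187963962555 0.05128493905067444 735
bar 0.15222438715028314 [0.49698309 0.04563475] ((0.5006322860717773, 0.048131875693798065), (0.0177158135920763, 0.049224093556404114), 78.92709350585938)
small 0.5077223181724548 0.33924657106399536 0.05097145959734917 377
bar 0.12218373316775244 [0.50270483 0.3357522 ] ((0.5057719945907593, 0.3389526605606079), (0.01924900710582733, 0.04815543815493584), 47.44443130493164)
bottle [0.72300207 0.1673234  0.06256952] lid [0.56997946 0.10874524 0.10855935]
[[-9.30200438e-01  3.67050909e-01 -8.80409873e-04]
 [ 3.67051905e-01  9.30198978e-01 -1.66143059e-03]
 [ 2.09126756e-04 -1.86861958e-03 -9.99998232e-01]]
[[ 1.71095162e-05  9.62821273e-01  2.70139214e-01  6.83154715e-02]
 [ 9.99999906e-01 -1.33747207e-04  4.13361467e-04  1.33361380e-03]
 [ 4.34123579e-04  2.70139182e-01 -9.62821185e-01 -1.28651875e-01]
 [ 0.00000000e+00  0.00000000e+00  0.00000000e+00  1.00000000e+00]]
```

Both plates measure about 51 mm in radius (52 given) and the lid height agrees. I'm moving above the large dial.

{"api": "step_arm", "payload": {
  "commands": [
    {"x": -14,"y": -14},
    {"x": -28,"y": -28},
    {"x": -28,"y": -28},
    {"x": -28,"y": -28},
    {"x": -28,"y": -28},
    {"x": -28,"y": -28},
    {"x": -28,"y": -28},
    {"x": -28,"y": -28},
    {"x": -28,"y": -28},
    {"x": -28,"y": -28}
  ]
}}

```text
invalid input
```

{"api": "step_arm", "payload": {
  "commands": [
    {"x": -28,"y": -28,"z": 3},
    {"x": -28,"y": -28,"z": 3},
    {"x": -28,"y": -28,"z": 4},
    {"x": -28,"y": -28,"z": 4},
    {"x": -28,"y": -28,"z": 4},
    {"x": -28,"y": -25,"z": 4},
    {"x": -17,"y": -12},
    {"spin": -5},
    {"spin": -5.5},
    {}
  ]
}}

```text
invalid input
```

```bash
python3 - <<'E'
from h import *
c=cam('wrist');s=get_state();print(s['time'],s['eef_pos'],s['qpos']);cv2.imwrite('pics/w1.png',c['color'][...,::-1])
np.savez('w1.npz',Rm=c['Rm'],e=c['e'],P=cloud(c),col=c['color'],k=[c['fx'],c['fy'],c['cx'],c['cy']])
print({k:v for k,v in c.items() if 'dist' in k})
E
```

```text
0.25 [0.24757414 0.62763296 0.24466802] [ 1.04497579e+00  2.86720043e-01  1.57739470e+00 -2.93121619e-05
  1.27860593e+00 -1.49983416e-01]
{}
```

View pics/w1.png

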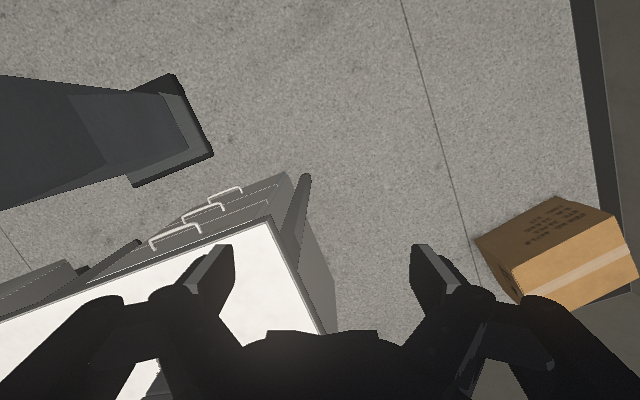

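The picture shows the floor and the bench edge: the arm has not moved because the calls were refused. I'll fill in all the keys.

{"api": "step_arm", "payload": {
  "commands": [
    {"gripper": -1,"x": -14,"y": -14,"z": 0,"spin": 0},
    {"gripper": -1,"x": -28,"y": -28,"z": 0,"spin": 0},
    {"gripper": -1,"x": -28,"y": -28,"z": 0,"spin": 0},
    {"gripper": -1,"x": -28,"y": -28,"z": 0,"spin": 0},
    {"gripper": -1,"x": -28,"y": -28,"z": 0,"spin": 0},
    {"gripper": -1,"x": -28,"y": -28,"z": 0,"spin": 0},
    {"gripper": -1,"x": -28,"y": -28,"z": 0,"spin": 0},
    {"gripper": -1,"x": -28,"y": -28,"z": 0,"spin": 0},
    {"gripper": -1,"x": -28,"y": -28,"z": 0,"spin": 0},
    {"gripper": -1,"x": -28,"y": -28,"z": 0,"spin": 0}
  ]
}}

```text
time: 1.25
eef_pos: [0.3978, 0.2813, 0.2454]
tcp_rot: [0.187, 0.982, 0.0, 0.0]
contact_force: [1.1, -0.5, 0.0]
opening: 1.007
finger_force: 0.0
```

{"api": "step_arm", "payload": {
  "commands": [
    {"gripper": -1,"x": -28,"y": -28,"z": 3,"spin": 0},
    {"gripper": -1,"x": -28,"y": -28,"z": 3,"spin": 0},
    {"gripper": -1,"x": -28,"y": -28,"z": 4,"spin": 0},
    {"gripper": -1,"x": -28,"y": -28,"z": 4,"spin": 0},
    {"gripper": -1,"x": -28,"y": -28,"z": 4,"spin": 0},
    {"gripper": -1,"x": -28,"y": -27,"z": 4,"spin": 0},
    {"gripper": -1,"x": -16,"y": -12,"z": 2,"spin": 0},
    {"gripper": -1,"x": 0,"y": 0,"z": 0,"spin": -5},
    {"gripper": -1,"x": 0,"y": 0,"z": 0,"spin": -5.5},
    {"gripper": -1,"x": 0,"y": 0,"z": 0,"spin": 0}
  ]
}}

```text
time: 2.25
eef_pos: [0.503, 0.0485, 0.2212]
tcp_rot: [0.097, 0.995, 0.0, -0.0]
contact_force: [-0.1, -0.9, 0.4]
opening: 0.999
finger_force: 0.0
```

```bash
cat > look.py <<'E'
from h import *
import sys
n=sys.argv[1];c=cam('wrist');s=get_state();print(s['time'],s['eef_pos'],s['qpos']);cv2.imwrite(f'pics/{n}.png',c['color'][...,::-1])
X=R.from_quat(s['tcp_rot']).as_matrix();print('tool x deg',np.degrees(np.arctan2(X[1,0],X[0,0])))
z=.112
# top-down rectified map, 0.25 mm/px around the dial, world +x up, +y left
C=np.array([.5035,.0476]);N=560
i,j=np.mgrid[:N,:N];W=np.stack([C[0]+(N/2-i)*.25e-3,C[1]+(N/2-j)*.25e-3,np.full((N,N),z)],-1)
q=(W-c['e'])@c['Rm'];u=c['cx']+c['fx']*q[...,0]/-q[...,2];v=c['cy']+c['fy']*q[...,1]/q[...,2]
t=cv2.remap(c['color'],u.astype(np.float32),v.astype(np.float32),cv2.INTER_LINEAR);cv2.imwrite(f'pics/{n}_top.png',t[...,::-1])
P=cloud(c);k=(np.hypot(P[...,0]-C[0],P[...,1]-C[1])<.035)&(P[...,2]>.145)&(P[...,2]<.156)
if k.sum()>20:print('bar',k.sum(),cv2.minAreaRect(P[k][:,:2].astype(np.float32)))
np.savez(n+'.npz',P=P,t=t)
E
python3 look.py w2
```

```text
2.3 [0.50292014 0.04868934 0.22125442] [-1.04545740e-01 -7.10464450e-02  2.01069777e+00  2.70309077e-05
  1.20205384e+00 -1.48068587e+00]
tool x deg 168.84646303684866
bar 1393 ((0.5035220980644226, 0.049734532833099365), (0.015620442107319832, 0.048965997993946075), 78.34222412109375)
```

View pics/w2_top.png

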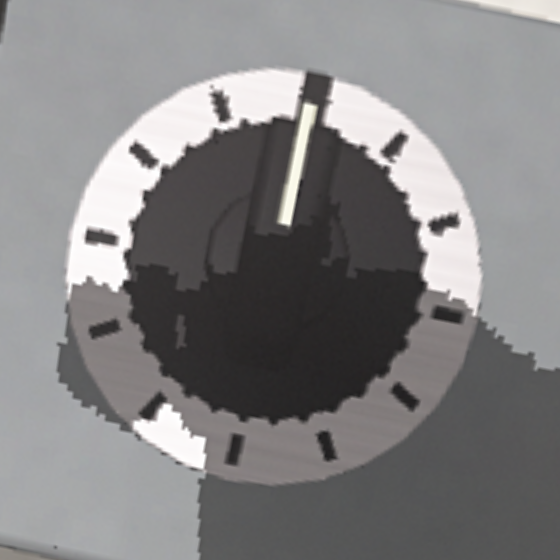

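View pics/w2.png

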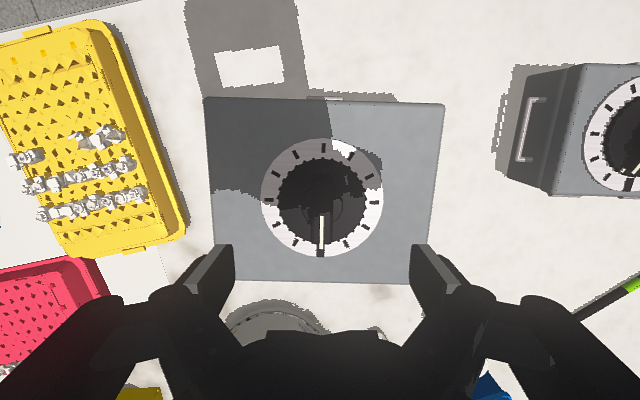

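The top view shows the plate centre at about (274,276). The long 0 mark is at (316,85), 12.7° clockwise of +x, and the pointer's white line at 11.7° nearly covers it, so the dial is at about 0. The raw wrist view shows the bar centred between the open fingers. I'll go down and grip.

{"api": "step_arm", "payload": {
  "commands": [
    {"gripper": -1,"x": -1,"y": 1,"z": 8,"spin": 0},
    {"gripper": -1,"x": 0,"y": 0,"z": 14,"spin": 0.5},
    {"gripper": -1,"x": 0,"y": 0,"z": 14,"spin": 0},
    {"gripper": -1,"x": 0,"y": 0,"z": 14,"spin": 0},
    {"gripper": -1,"x": 0,"y": 0,"z": 13,"spin": 0},
    {"gripper": -1,"x": 0,"y": 0,"z": 10,"spin": 0},
    {"gripper": -1,"x": 0,"y": 0,"z": 5,"spin": 0},
    {"gripper": -1,"x": 0,"y": 0,"z": 3,"spin": 0},
    {"gripper": -1,"x": 0,"y": 0,"z": 0,"spin": 0},
    {"gripper": 0,"x": 0,"y": 0,"z": 0,"spin": 0}
  ],
  "force": 30
}}

```text
time: 3.3
eef_pos: [0.5046, 0.0495, 0.1409]
tcp_rot: [0.1, 0.995, 0.0, 0.001]
contact_force: [0.1, -0.4, 0.5]
opening: 0.854
finger_force: 0.0
```

{"api": "step_arm", "payload": {
  "commands": [
    {"gripper": 1,"x": 0,"y": 0,"z": 0,"spin": 0},
    {"gripper": 1,"x": 0,"y": 0,"z": 0,"spin": 0},
    {"gripper": 1,"x": 0,"y": 0,"z": 0,"spin": 0},
    {"gripper": 1,"x": 0,"y": 0,"z": 0,"spin": 0},
    {"gripper": 1,"x": 0,"y": 0,"z": 0,"spin": 0},
    {"gripper": 1,"x": 0,"y": 0,"z": 0,"spin": 0},
    {"gripper": 1,"x": 0,"y": 0,"z": 0,"spin": 0},
    {"gripper": 1,"x": 0,"y": 0,"z": 0,"spin": 0},
    {"gripper": 1,"x": 0,"y": 0,"z": 0,"spin": 0},
    {"gripper": 1,"x": 0,"y": 0,"z": 0,"spin": 0}
  ],
  "force": 30
}}

```text
time: 4.3
eef_pos: [0.5041, 0.0483, 0.1408]
tcp_rot: [0.1, 0.995, -0.001, -0.0]
contact_force: [-1.5, -4.6, 2.3]
opening: 0.181
finger_force: 34.3
```

Gripped with the opening at 15.4 mm, which fits the 16 mm bar. Now turning right by about 61°.

{"api": "step_arm", "payload": {
  "commands": [
    {"gripper": 1,"x": 0,"y": -1,"z": 0,"spin": 2},
    {"gripper": 1,"x": 0,"y": 0,"z": 0,"spin": 5},
    {"gripper": 1,"x": 0,"y": 0,"z": 0,"spin": 5},
    {"gripper": 1,"x": 0,"y": 0,"z": 0,"spin": 5},
    {"gripper": 1,"x": 0,"y": 0,"z": 0,"spin": 5},
    {"gripper": 1,"x": 0,"y": 0,"z": 0,"spin": 5},
    {"gripper": 1,"x": 0,"y": 0,"z": 0,"spin": 5},
    {"gripper": 1,"x": 0,"y": 0,"z": 0,"spin": 5},
    {"gripper": 1,"x": 0,"y": 0,"z": 0,"spin": 5},
    {"gripper": 1,"x": 0,"y": 0,"z": 0,"spin": 5}
  ]
}}

```text
time: 5.3
eef_pos: [0.5039, 0.048, 0.1408]
tcp_rot: [0.49, 0.872, -0.001, 0.0]
contact_force: [-1.5, -2.7, 2.6]
opening: 0.181
finger_force: 34.3
```

{"api": "step_arm", "payload": {
  "commands": [
    {"gripper": 1,"x": 0,"y": 0,"z": 0,"spin": 5},
    {"gripper": 1,"x": 0,"y": 0,"z": 0,"spin": 4},
    {"gripper": 1,"x": 0,"y": 0,"z": 0,"spin": 3},
    {"gripper": 1,"x": 0,"y": 0,"z": 0,"spin": 2},
    {"gripper": 1,"x": 0,"y": 0,"z": 0,"spin": 0},
    {"gripper": 1,"x": 0,"y": 0,"z": 0,"spin": 0},
    {"gripper": 1,"x": 0,"y": 0,"z": 0,"spin": 0},
    {"gripper": 1,"x": 0,"y": 0,"z": 0,"spin": 0},
    {"gripper": 1,"x": 0,"y": 0,"z": 0,"spin": 0},
    {"gripper": 1,"x": 0,"y": 0,"z": 0,"spin": 0}
  ]
}}

```text
time: 6.3
eef_pos: [0.5039, 0.048, 0.1408]
tcp_rot: [0.591, 0.807, -0.001, 0.0]
contact_force: [-2.8, -4.7, 5.4]
opening: 0.176
finger_force: 34.5
```

```bash
python3 look.py w3
```

```text
6.35 [0.50388738 0.04796329 0.14075851] [-1.05030073e-01  2.83293416e-02  2.07220311e+00 -1.84609757e-03
  1.04144343e+00 -4.09796844e-01]
tool x deg 107.51531718217757
bar 4049 ((0.5037115216255188, 0.050853632390499115), (0.044350750744342804, 0.03935858979821205), 68.6483154296875)
```

View pics/w3_top.png

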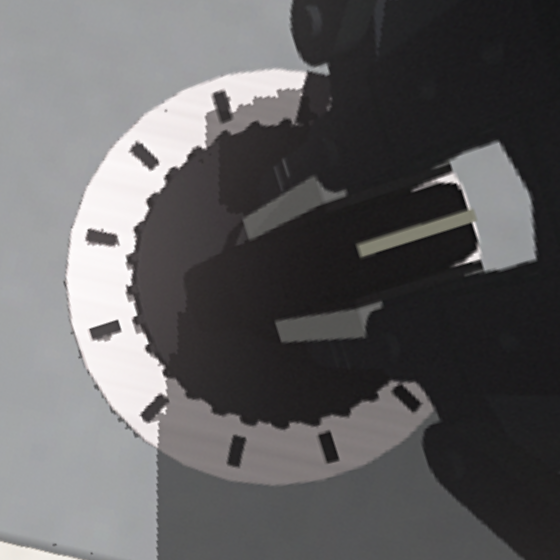

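The pointer line from (357,250) to (473,215) is at 73° clockwise, which is mark 2 (72.8°). The long 0 mark shows at (316,90). Pause a little longer, then turn left 90°.

{"api": "step_arm", "payload": {
  "commands": [
    {"gripper": 1,"x": 0,"y": 0,"z": 0,"spin": 0},
    {"gripper": 1,"x": 0,"y": 0,"z": 0,"spin": 0},
    {"gripper": 1,"x": 0,"y": 0,"z": 0,"spin": 0},
    {"gripper": 1,"x": 0,"y": 0,"z": 0,"spin": 0},
    {"gripper": 1,"x": 0,"y": 0,"z": 0,"spin": 0},
    {"gripper": 1,"x": 0,"y": 0,"z": 0,"spin": 0},
    {"gripper": 1,"x": 0,"y": 0,"z": 0,"spin": -3},
    {"gripper": 1,"x": 0,"y": 0,"z": 0,"spin": -5},
    {"gripper": 1,"x": 0,"y": 0,"z": 0,"spin": -5},
    {"gripper": 1,"x": 0,"y": 0,"z": 0,"spin": -5}
  ]
}}

```text
time: 7.35
eef_pos: [0.504, 0.048, 0.1408]
tcp_rot: [0.456, 0.89, -0.001, 0.0]
contact_force: [-3.4, -4.5, 4.0]
opening: 0.181
finger_force: 34.5
```

{"api": "step_arm", "payload": {
  "commands": [
    {"gripper": 1,"x": 0,"y": 0,"z": 0,"spin": -6},
    {"gripper": 1,"x": 0,"y": 0,"z": 0,"spin": -6},
    {"gripper": 1,"x": 0,"y": 0,"z": 0,"spin": -6},
    {"gripper": 1,"x": 0,"y": 0,"z": 0,"spin": -6},
    {"gripper": 1,"x": 0,"y": 0,"z": 0,"spin": -6},
    {"gripper": 1,"x": 0,"y": 0,"z": 0,"spin": -6},
    {"gripper": 1,"x": 0,"y": 0,"z": 0,"spin": -6},
    {"gripper": 1,"x": 0,"y": 0,"z": 0,"spin": -6},
    {"gripper": 1,"x": 0,"y": 0,"z": 0,"spin": -6},
    {"gripper": 1,"x": 0,"y": 0,"z": 0,"spin": -6}
  ]
}}

```text
time: 8.35
eef_pos: [0.5041, 0.0484, 0.1408]
tcp_rot: [-0.05, 0.999, -0.0, 0.0]
contact_force: [-2.5, -2.7, 4.0]
opening: 0.186
finger_force: 34.5
```

{"api": "step_arm", "payload": {
  "commands": [
    {"gripper": 1,"x": 0,"y": 0,"z": 0,"spin": -5},
    {"gripper": 1,"x": 0,"y": 0,"z": 0,"spin": -4},
    {"gripper": 1,"x": 0,"y": 0,"z": 0,"spin": -2},
    {"gripper": 1,"x": 0,"y": 0,"z": 0,"spin": -1},
    {"gripper": 1,"x": 0,"y": 0,"z": 0,"spin": 0},
    {"gripper": 1,"x": 0,"y": 0,"z": 0,"spin": 0},
    {"gripper": 1,"x": 0,"y": 0,"z": 0,"spin": 0},
    {"gripper": 1,"x": 0,"y": 0,"z": 0,"spin": 0},
    {"gripper": 1,"x": 0,"y": 0,"z": 0,"spin": 0},
    {"gripper": 1,"x": 0,"y": 0,"z": 0,"spin": 0}
  ]
}}

```text
time: 9.35
eef_pos: [0.5041, 0.0485, 0.1408]
tcp_rot: [-0.152, 0.988, -0.0, 0.0]
contact_force: [-3.2, -3.1, 5.1]
opening: 0.178
finger_force: 34.7
```

```bash
python3 look.py w4
```

```text
9.4 [0.50408076 0.04847671 0.1407794 ] [-1.04525408e-01  2.84356158e-02  2.07205027e+00 -4.65496709e-04
  1.04094498e+00 -1.98013083e+00]
tool x deg -162.52224788316562
bar 4068 ((0.502724289894104, 0.048921894282102585), (0.0439903549849987, 0.0394366979598999), 56.9441032409668)
```

View pics/w4_top.png

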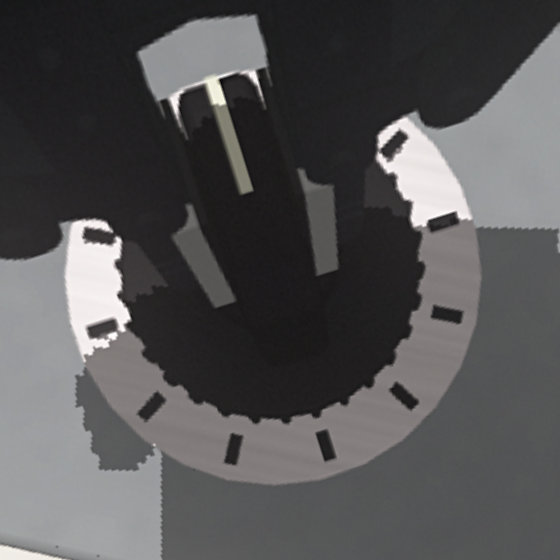

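The pointer line from (246,192) to (210,78) is at −17.5°, and mark 11 is at −17.3°. I'll let go and rise.

{"api": "step_arm", "payload": {
  "commands": [
    {"gripper": 0.4,"x": 0,"y": 0,"z": 0,"spin": 0},
    {"gripper": 0,"x": 0,"y": 0,"z": 0,"spin": 0},
    {"gripper": -1,"x": 0,"y": 0,"z": 0,"spin": 0},
    {"gripper": -1,"x": 0,"y": 0,"z": 0,"spin": 0},
    {"gripper": -1,"x": 0,"y": 0,"z": 0,"spin": 0},
    {"gripper": -1,"x": 0,"y": 0,"z": 0,"spin": 0},
    {"gripper": -1,"x": 0,"y": 0,"z": -5,"spin": 0},
    {"gripper": -1,"x": 0,"y": 0,"z": -15,"spin": 0},
    {"gripper": -1,"x": 0,"y": 0,"z": -15,"spin": 0},
    {"gripper": -1,"x": 0,"y": 0,"z": -15,"spin": 0}
  ]
}}

```text
time: 10.4
eef_pos: [0.504, 0.0486, 0.1913]
tcp_rot: [-0.152, 0.988, -0.0, 0.0]
contact_force: [0.6, -0.5, 0.0]
opening: 1.001
finger_force: 0.0
```

{"api": "step_arm", "payload": {
  "commands": [
    {"gripper": -1,"x": 0,"y": 0,"z": -15,"spin": 0},
    {"gripper": -1,"x": 0,"y": 0,"z": -15,"spin": 0},
    {"gripper": -1,"x": 0,"y": 0,"z": -10,"spin": 0},
    {"gripper": -1,"x": 0,"y": 0,"z": -5,"spin": 0},
    {"gripper": -1,"x": 0,"y": 0,"z": 0,"spin": 0},
    {"gripper": -1,"x": 0,"y": 0,"z": 0,"spin": 0},
    {"gripper": -1,"x": 0,"y": 0,"z": 0,"spin": 0},
    {"gripper": -1,"x": 0,"y": 0,"z": 0,"spin": 0},
    {"gripper": -1,"x": 0,"y": 0,"z": 0,"spin": 0},
    {"gripper": -1,"x": 0,"y": 0,"z": 0,"spin": 0}
  ]
}}

```text
time: 11.4
eef_pos: [0.5038, 0.0486, 0.235]
tcp_rot: [-0.152, 0.988, 0.0, -0.0]
contact_force: [0.4, 0.4, 0.5]
opening: 1.002
finger_force: 0.0
```

```bash
python3 look.py w5
```

```text
11.45 [0.5038984  0.04859275 0.23516417] [-1.04506125e-01 -8.20343450e-02  1.99471547e+00 -3.47244646e-05
  1.22924777e+00 -1.98013273e+00]
tool x deg -162.53384417983366
bar 1261 ((0.5034328699111938, 0.04885834828019142), (0.04872775450348854, 0.01570366881787777), 17.70146369934082)
```

View pics/w5_top.png

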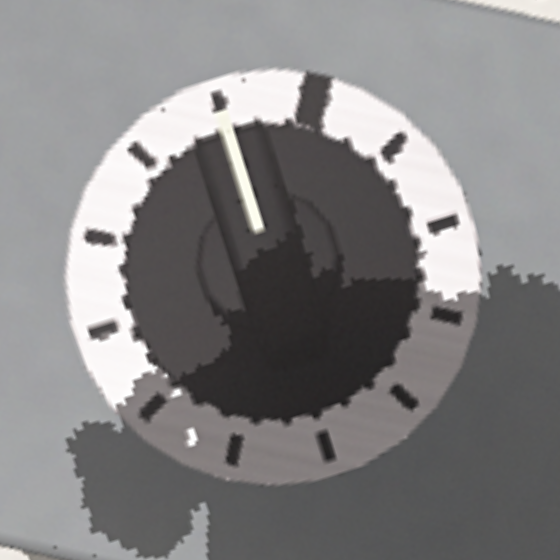

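The bar is at 17.7° left of +x and its white line points at mark 11 (220,100). The long 0 mark is now fully in view at (315,100). The gripper is clear and the dial has stayed put, so I'm handing in.

```bash
python3 -c "
from plant import *
print(sign_off())"
```

```text
the job is handed in; nothing more can be done
None
```

I turned the large box's dial right to mark 2, paused, turned it left past 0 to mark 11 (last look: within about half a degree) and let go; the arm did not touch the small dial or the bottle, and the job was handed in at about 11.5 s.

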